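# Tip two crates, push the stamped one to the dispatch line

## Robot

A 6-joint arm with a two-finger parallel gripper is mounted at the origin on a cart in front of the work surface, level with it; the furniture and walls round the work are solid. World frame = base frame: x ahead of the robot, y to its left, z up, the work surface at z = 0. Lengths are in m, angles in rad, forces in N, time in s.
With the tool pointing down it reaches from about 0.35 to 1 m from the base axis. Payload 7.1 kg.
Tool frame: the origin (TCP) lies between the finger pads; the fingertips stand 22 mm ahead of it and the grasp point (between the pads) lies 3 mm ahead of it; z points along the fingers, y is the line along which they close (so a half turn about z gives the same grasp; the last joint's range is limited). The gripper opens to 85 mm and grips with 20 to 120 N. Pads are 22 mm wide; open, the fingers measure 114 mm over their backs; the gripper's body (76 mm by 85 mm) begins 54 mm behind the grasp point. The pads swing forward as they close: fully open they stand 13 mm farther back than shut.
Start: joints at [1.265, 0.423, 1.63, -0, 1.089, -0.019], TCP at [0.177, 0.599, 0.253] pointing down, gripper open.
Joint ranges: [-3, 3], [-0.9, 2.11], [0.09, 2.58], [-1.31, 4.45], [0.11, 2.69], [-2.54, 2.54]. Speed limits (rad/s): [2.39, 2.39, 3.01, 3.14, 3.14, 3.14].

## Interface

Orientations are given as a rotation vector (axis times angle).
In Python, from rig import manip gives the robot as it stands. The module is installed in compiled form; this text tells all that it offers. Calls block until the motion is done:
- manip.move_to(position, orientation): joint-space move of the TCP to a pose.
- manip.servo_line(position, orientation=None, rate=0.15): straight line of the TCP; orientation=None keeps the orientation; rate is the mean speed in m/s.
- manip.set_joints(angles): joint-space move.
- manip.command_gripper(opening, f_grip=None): finger opening in m; f_grip is the grip in N (None keeps the last); returns when the fingers have stopped.
- manip.hold(seconds).
- manip.solve_ik(position, orientation): joint angles nearest the present ones, or None.
- manip.camera(name): name is "scene" or "top"; returns a dict with "image" (400x640x3 uint8, red, green, blue), "fx", "fy", "cx", "cy" (pixels), "cam_to_world" (4x4, takes a point from camera to world coordinates). Camera axes: x right, y down, z forward; pixel columns grow to the right and rows downward; lengths in m; the calibration is good to about 2 mm. A picture is of the moment at which its call begins. There is no depth.
A pose or a line that the arm cannot do raises manip.IKError and nothing moves.
- manip.sign_off(): hands the job in; it is judged then, once.
Readings, each from a call of its own:
- manip.get_time(): time.
- manip.get_joint_positions(): joint angles.
- manip.get_joint_vel(): joint speeds.
- manip.get_tau(): joint torques, N m.
- manip.get_position(): TCP position.
- manip.get_ee_rot(): TCP orientation.
- manip.get_contact_force(): force on the tool from outside, world axes, zero at the start.
- manip.get_torque(): the same for the moment, N m.
- manip.get_width(): finger opening in m.
- manip.get_grip_force(): force on a finger pad.
Only numpy, scipy, OpenCV 4.12 (cv2) and the standard library are available. Lean on these libraries where they do the work, as an engineer would, in place of code of your own. Each camera call takes 0.05 s, during which the arm holds its last target. There are 200 camera calls.

## Task

Using only pushes with the fingers, never gripping or lifting, tip both crates over, away from you onto their backs, so that their undersides show. Then push the one with the stamp (a ring with a bar through it) underneath straight away from you, still on its back, until its open end rests on the white dispatch strip, and not beyond it. Leave the unstamped crate lying where it was tipped, and do not disturb the glassware and other things around.

Things in the scene. Friction and masses are not known exactly. Their poses are not given: they have to be found in the camera images.
- crate_a: White plastic crate, open-topped, empty, 75 (x, front to back) x 140 (y) x 115 mm high, 0.25 to 0.38 kg; walls 3 mm; foot band (12 mm high) and rim band (10 mm high) stand 3 mm proud. Looks like crate_b from above; they stand left and right, which is which varies. Origin: centre of underside; z up out of the mouth, x to its back, away from the robot (yaw within 0.15 rad).
- crate_b: The other crate, same make, size and axes as crate_a. Pushed at the front wall 90 to 100 mm up, a crate tips about its back lower edge rather than sliding, and falls over by itself beyond about 33 degrees. On its back it is 75 mm high, its x axis points down, its z axis away from the robot and its underside faces the robot.
- stamp (a point): Centre of the stamp, a dark ring 50 mm across with a 90 mm bar through it (along the crate's y), on the underside of one crate, 4 mm above its foot; hidden until this crate is tipped. The crate whose origin is within a few mm of this point is the stamped one; the other has a bare underside.
- crate_a_heel (a point): Middle of the back lower edge of crate_a, the edge it tips over: 37.5 mm along the crate's x from its origin. It stays on the worktop while the crate is tipped and pushed.
- crate_b_heel (a point): Middle of the back lower edge of crate_b, the edge it tips over: 37.5 mm along the crate's x from its origin. It stays on the worktop while the crate is tipped and pushed.
- crate_a_mouth (a point): Middle of the back edge of the rim of crate_a (37.5 mm along its x, 115 mm along its z from its origin); when the crate lies on its back this is the middle of the lower edge of its open end, resting on the worktop.
- crate_b_mouth (a point): Middle of the back edge of the rim of crate_b (37.5 mm along its x, 115 mm along its z from its origin); when the crate lies on its back this is the middle of the lower edge of its open end, resting on the worktop.
- dispatch_line: White painted strip flat on the worktop beyond the crates, 40 mm wide (its x, away from the robot) and 620 mm long (its y), no noticeable height; origin at its centre.
- beaker_1: Loose glass beaker, 76 mm wide, 92 mm high, left of the crates; a bystander. Origin: centre of its underside.
- beaker_2: Loose glass beaker, 62 mm wide, 72 mm high, right of the crates; a bystander. Origin: centre of its underside.
- petri: Loose petri dish with lid, 64 mm across, 16 mm high, on the near right; a bystander. Origin: centre of its underside.
- marker: Loose marker pen lying down, 135 mm long, 17 mm thick, to the left of the crates, pointing away from the robot; a bystander. Origin: centre of its underside.

How it is judged:
On the way, in this order (a step that is already met when the one before it is completed fails the run):
1. both crates lie on their backs, undersides towards the robot (angle between each of crate_a, crate_b's own x axis and vertical above 2.97 rad), for 0.2 s.
2. the stamped crate, on its back, has its open end on the dispatch strip (angle between crate_a's own x axis and vertical above 2.97 rad and x of crate_a_mouth in the frame of dispatch_line between -0.025 and 0.025 m), for 0.2 s.
At the end, for the whole second after the job is handed in: Both crates lie on their backs (within 10 degrees) and at rest; the middle of the lower edge of the stamped crate's open end is within 25 mm of the centreline of the dispatch strip; the unstamped crate's origin is within 120 mm of where it started (tipping alone moves it about 53 mm) (all of step 2 and angle between crate_b's own x axis and vertical above 2.97 rad and y of crate_a_mouth in the frame of dispatch_line between -0.31 and 0.31 m and distance of crate_b from where it was at the start of the episode below 0.12 m and linear speed of each of crate_a, crate_b below 0.02 m/s); the robot touches nothing.
It fails at once if a crate is lifted: its back lower edge rises more than 30 mm off the worktop (height (world z) of any of crate_a_heel, crate_b_heel above 0.03 m).
It fails at once if the stamped crate is pushed past the strip: its open end goes more than 40 mm beyond the strip's centreline (x of crate_a_mouth in the frame of dispatch_line above 0.04 m).
It fails at once if a bystander (beaker, petri dish, marker) is moved more than 30 mm (distance of any of beaker_1, beaker_2, petri, marker from where it was at the start of the episode above 0.03 m).
It also fails if it takes over 51 s, if anything falls off the work surface, if the arm or the gripper's body presses on something with over 40 N, if the wrist force passes 120 N, or if a joint passes its speed limit or range.

## Working session

There is one attempt and no reset: what is moved stays moved. The work goes in short steps, each a Python script; the robot and the scene stay as the last script left them, time stands still between calls to the robot, and variables do not carry over. Pictures are saved under pics/ and viewed, at most 10 in all, crops included, and the job is handed in when it is done.

```bash
mkdir -p pics
cat > h.py <<'E'
import numpy as np, cv2
from rig import manip
def snap(n,f):
    c=manip.camera(n); cv2.imwrite(f,c["image"][:,:,::-1]); return c
def ray(c,u,v,z=0.):
    T=np.array(c["cam_to_world"]); d=T[:3,:3]@np.array([(u-c["cx"])/c["fx"],(v-c["cy"])/c["fy"],1]); o=T[:3,3]
    return o+d*(z-o[2])/d[2]
E
python3 - <<'E'
from h import *
import pickle
cs={}
for n in("top","scene"):
    cs[n]=snap(n,f"pics/{n}0.png"); c=cs[n]; print(n,c["fx"],c["cx"],c["cy"],np.round(c["cam_to_world"],3))
pickle.dump(cs,open("c0.pkl","wb"))
print(manip.get_ee_rot(),manip.get_time())
E
```

```text
top 497.3229457552669 318.47731963963344 197.1263360703671 [[-0.028 -0.986  0.164  0.314]
 [-1.     0.03   0.009  0.003]
 [-0.013 -0.164 -0.986  1.484]
 [ 0.     0.     0.     1.   ]]
scene 497.91555735927824 318.56987010860036 196.03791975126924 [[-0.973 -0.207  0.105  0.408]
 [-0.232  0.859 -0.456  0.559]
 [ 0.004 -0.468 -0.884  1.189]
 [ 0.     0.     0.     1.   ]]
[-4.48894102e-01 -3.10912188e+00  2.17540332e-03] 0.1
```

View pics/top0.png

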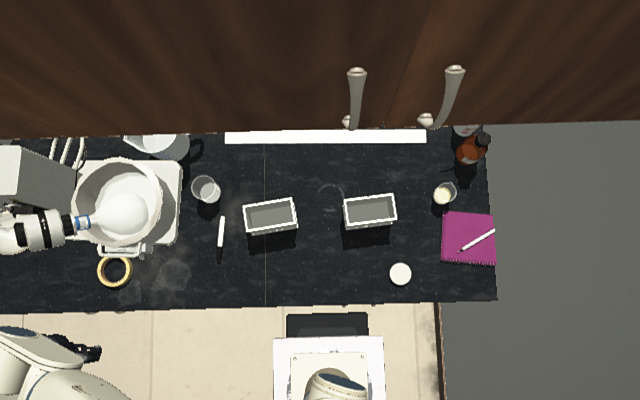

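View pics/scene0.png

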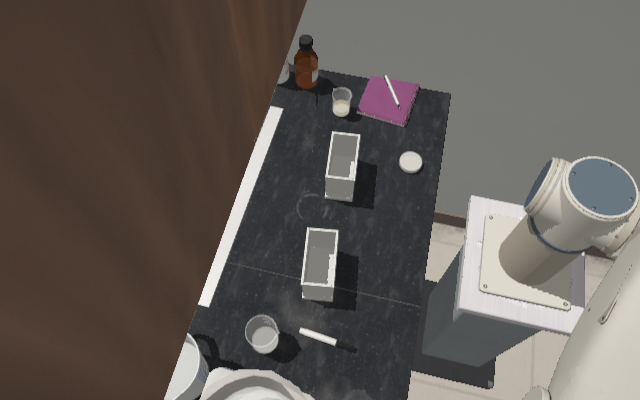

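The top view shows the crates' rims centred near px (270,216) and (370,211). The strip runs from (225,137) to (426,137), with a beaker at (206,189), the marker at (221,232), a beaker at (445,193) and the petri dish at (400,273). Next I'll measure the rims at z=0.115 and the strip.

```bash
python3 - <<'E'
from h import *
import pickle
cs=pickle.load(open("c0.pkl","rb")); c=cs["top"]; im=c["image"]
m=(im.min(2)>200).astype(np.uint8)
n,l,s,ce=cv2.connectedComponentsWithStats(m)
for i in range(1,n):
    x,y,w,h,a=s[i]
    if a<60 or not(190<x<470 and 120<y<300): continue
    r=cv2.minAreaRect(np.argwhere(l==i)[:,::-1].astype(np.float32)); b=cv2.boxPoints(r)
    z=0.115 if 40<w<80 and y>150 else 0
    P=np.array([ray(c,*p,z)[:2] for p in b]); print(s[i],"z",z,"ctr",P.mean(0).round(3),P.round(3).tolist(), np.linalg.norm(P[1]-P[0]).round(3),np.linalg.norm(P[2]-P[1]).round(3))
for p in[(206,189),(221,232),(445,193),(400,273),(320,131)]: print(p,ray(c,*p).round(3))
for p in [(320,v) for v in (50,100,300)]: print(p,ray(c,*p).round(3))
E
python3 - <<'E'
import cv2;im=cv2.imread('pics/top0.png');cv2.imwrite('pics/crop0.png',cv2.resize(im[120:260,190:470],None,fx=2.8,fy=2.8,interpolation=2))
E
```

```text
[ 225  130  201   14 2542] z 0 ctr [ 0.751 -0.009] [[0.78, 0.3], [0.763, -0.319], [0.722, -0.316], [0.739, 0.3]] 0.619 0.041
[435 189  14  14 157] z 0 ctr [ 0.555 -0.355] [[0.575, -0.337], [0.574, -0.376], [0.534, -0.373], [0.535, -0.334]] 0.039 0.04
[344 193  53  33 349] z 0.115 ctr [ 0.504 -0.127] [[0.535, -0.054], [0.549, -0.194], [0.473, -0.199], [0.459, -0.061]] 0.14 0.076
[243 197  54  35 355] z 0.115 ctr [0.498 0.153] [[0.525, 0.23], [0.546, 0.088], [0.471, 0.077], [0.45, 0.217]] 0.144 0.076
[218 216   7  30 125] z 0 ctr [0.468 0.311] [[0.425, 0.322], [0.513, 0.314], [0.511, 0.301], [0.424, 0.309]] 0.088 0.013
[463 229  32  20  88] z 0 ctr [ 0.421 -0.456] [[0.398, -0.406], [0.451, -0.503], [0.445, -0.506], [0.392, -0.409]] 0.11 0.006
[390 263  21  22 353] z 0 ctr [ 0.326 -0.217] [[0.341, -0.178], [0.365, -0.233], [0.311, -0.257], [0.287, -0.202]] 0.06 0.059
(206, 189) [0.596 0.357 0.   ]
(221, 232) [ 0.464  0.311 -0.   ]
(445, 193) [ 0.562 -0.366  0.   ]
(400, 273) [ 0.327 -0.218  0.   ]
(320, 131) [0.768 0.005 0.   ]
(320, 50) [ 1.035 -0.002  0.   ]
(320, 100) [0.868 0.003 0.   ]
(320, 300) [0.256 0.02  0.   ]
```

View pics/crop0.png

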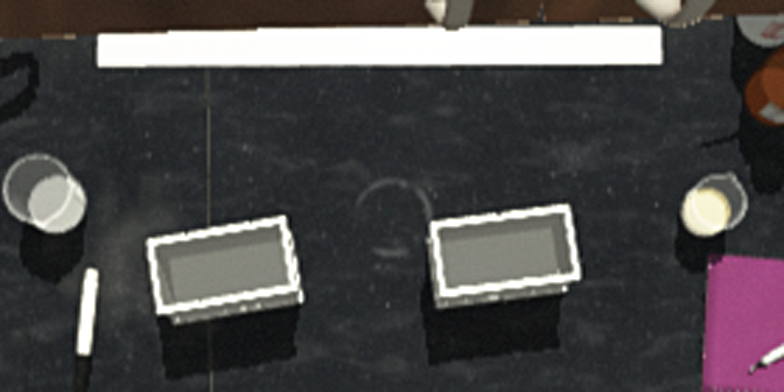

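Both rims measure 76 x 140–144 mm, as they should. Left crate: centre (0.498, 0.153), yaw 0.147. Right crate: centre (0.504, -0.127), yaw 0.10. Strip: centre x 0.751, 41 mm wide. I'll tip the left crate first.

```bash
cat >> h.py <<'E'
def ori(psi): return np.pi*np.array([-np.sin(psi/2),np.cos(psi/2),0])
def tip(c,psi):
    d=np.array([np.cos(psi),np.sin(psi)]); P=lambda s,z:[*(np.array(c)+s*d),z]
    manip.move_to(P(-.09,.25),ori(psi)); manip.servo_line(P(-.09,.109),rate=.15)
    manip.servo_line(P(-.052,.109),rate=.1); f0=manip.get_contact_force()
    manip.servo_line(P(.0,.125),rate=.08); f1=manip.get_contact_force()
    manip.servo_line(P(.028,.136),rate=.08); f2=manip.get_contact_force()
    manip.hold(.5); print(np.round([f0,f1,f2,manip.get_contact_force()],1),manip.get_time())
    manip.servo_line(P(-.03,.2),rate=.2)
E
python3 - <<'E'
from h import *
manip.command_gripper(.05); tip((.498,.153),.147)
c=snap("top","pics/top1.png"); 
cv2.imwrite("pics/crop1.png",cv2.resize(c["image"][100:300,170:490,::-1],None,fx=2.4,fy=2.4))
E
```

```text
[[ 0.3  0.4  0.2]
 [-0.7  0.7  1.2]
 [-0.3 -1.1  0.2]
 [-0.8 -0.5  0.1]] 5.8917
```

View pics/crop1.png

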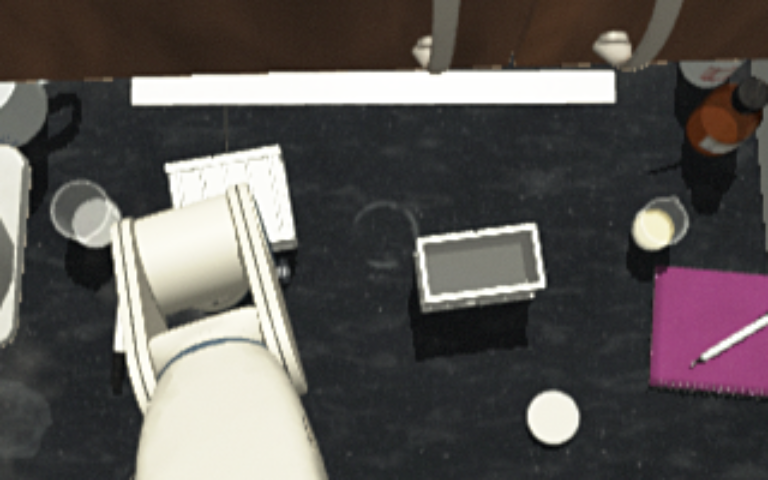

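The left crate is on its back (px 170–295, 150–245 in the crop) and the rest is undisturbed. Next I'll tip the right crate.

Run:
```python
from h import *
import pickle
tip((.504,-.127),.10)
manip.move_to([.36,.0,.3],ori(0)); print(manip.get_time())
c=snap("top","pics/top2.png"); s=snap("scene","pics/scene2.png"); pickle.dump((c,s),open("c2.pkl","wb"))
a=cv2.resize(c["image"][120:260,200:440,::-1],None,fx=3.3,fy=3.3,interpolation=2)
cv2.imwrite("pics/crop2.png",a)
b=cv2.resize(s["image"][80:320,180:460,::-1],None,fx=2.5,fy=2.5,interpolation=2); cv2.imwrite("pics/crop2s.png",b)
```

```text
[[ 0.8  1.   0.7]
 [-1.6 -1.2 -0.1]
 [ 0.6  0.2 -0.3]
 [ 0.6 -0.9  0.3]] 11.1417
12.5417
```

View pics/crop2.png

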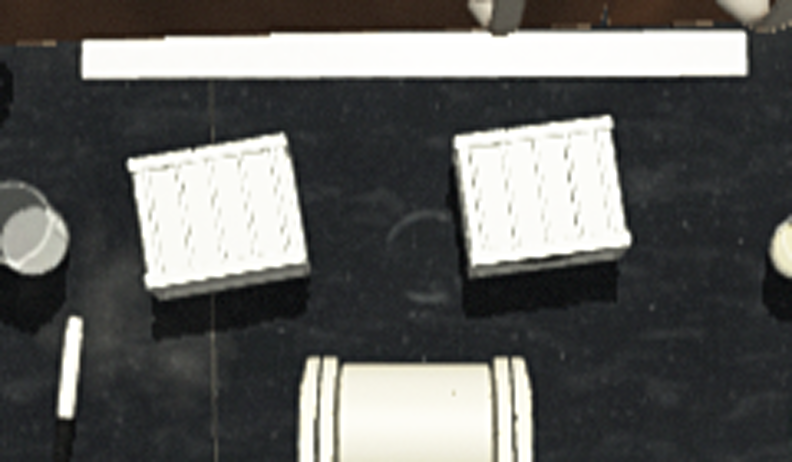

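View pics/crop2s.png

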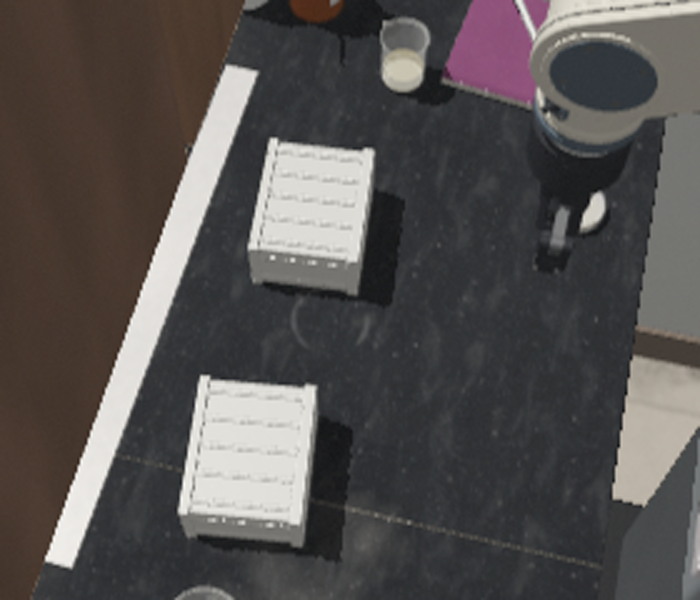

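Both crates lie on their backs. The undersides appear only as thin grey bands, at crop px (150–308, 270–298) and (470–630, 245–275). I'll enlarge those bands with the contrast stretched, correcting the perspective by mapping the known face plane.

Run:
```python
from h import *
import pickle
c,s=pickle.load(open("c2.pkl","rb"))
im=c["image"]; out=[]
for k,(x0,x1,y0,y1) in enumerate([(240,300,188,214),(338,396,182,208)]):
    g=im[y0:y1,x0:x1].astype(float)
    out.append(cv2.resize(np.clip((g-20)*1.3,0,255).astype(np.uint8)[:,:,::-1],(780,290),interpolation=cv2.INTER_NEAREST))
    m=(im[150:215,x0:x1].min(2)>150).astype(np.uint8)
    pts=np.argwhere(m)[:,::-1].astype(np.float32)+[x0,150]
    P=np.array([ray(c,*p,.075)[:2] for p in pts],np.float32)
    r=cv2.minAreaRect(P); print(r, cv2.boxPoints(r).round(3).tolist())
cv2.imwrite("pics/und.png",np.vstack(out))
```

```text
((0.5937598347663879, 0.167378768324852), (0.11696954816579819, 0.1408674418926239), 7.858630657196045) [[0.5260000228881836, 0.2290000021457672], [0.5450000166893005, 0.09000000357627869], [0.6610000133514404, 0.10599999874830246], [0.6420000195503235, 0.24500000476837158]]
((0.6026405692100525, -0.1165606826543808), (0.11702128499746323, 0.13993030786514282), 5.5313873291015625) [[0.5379999876022339, -0.05299999937415123], [0.5509999990463257, -0.19200000166893005], [0.6679999828338623, -0.1809999942779541], [0.6539999842643738, -0.04100000113248825]]
```

View pics/und.png

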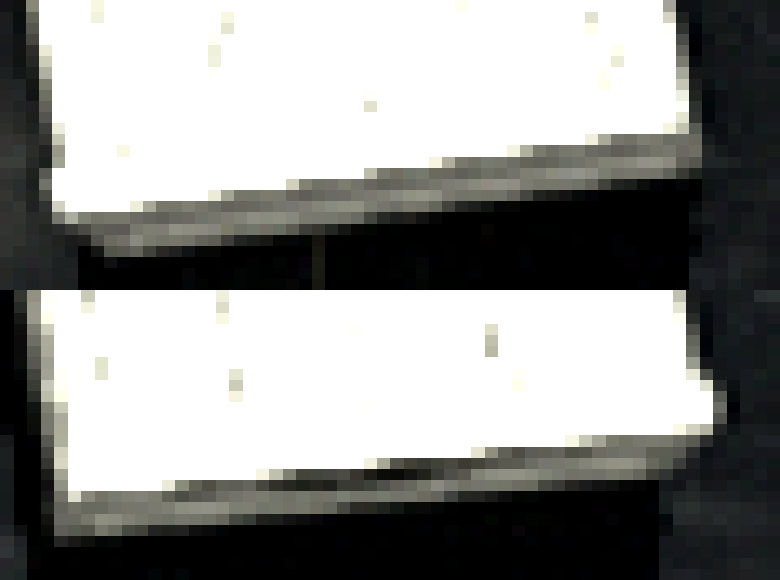

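The right crate (lower half of the picture) has a near-black band about 90 mm long, from px 150 to 570 of 55–720. The left one is evenly grey, so the right crate should be the stamped one. I'll confirm with brightness values, then push most of the way and check.

Run:
```python
from h import *
import pickle
c,s=pickle.load(open("c2.pkl","rb")); T=np.linalg.inv(c["cam_to_world"]); g=c["image"].mean(2).astype(np.float32)
def prof(P,psi):
    d=np.array([np.cos(psi),np.sin(psi)]);y=np.array([-d[1],d[0]]); r=[]
    for t in np.linspace(-.06,.06,9):
        v=[]
        for h in np.linspace(.02,.06,9):
            q=T@np.array([*(np.array(P)+.004*d+t*y),h,1]); u=(c["fx"]*q[0]/q[2]+c["cx"],c["fy"]*q[1]/q[2]+c["cy"])
            v.append(cv2.getRectSubPix(g,(1,1),u)[0,0])
        r.append(min(v))
    return np.round(r)
L=prof((.5355,.1595),.137); R=prof((.5445,-.1225),.095); print(L,R)
if R[2:7].mean()<L[2:7].mean()-15:
    d=np.array([np.cos(.095),np.sin(.095)]); P=lambda a,z:[*(np.array([.5445,-.1225])+a*d),z]
    manip.move_to(P(-.07,.2),ori(.095)); manip.servo_line(P(-.07,.052))
    manip.servo_line(P(-.011+.068,.052),rate=.06); print(manip.get_contact_force(),manip.get_position())
    manip.hold(.2); c=snap("top","pics/top3.png"); pickle.dump(c,open("c3.pkl","wb")); print(manip.get_time())
    cv2.imwrite("pics/crop3.png",cv2.resize(c["image"][110:250,300:460,::-1],None,fx=4,fy=4,interpolation=2))
```

```text
[107. 105.  99.  96.  97. 101. 103. 106. 104.] [105.  83.  83.  64.  45.  48.  94.  94. 100.]
[-1.16230693 -0.05470781  0.70502044] [ 0.60119511 -0.11710933  0.05203878]
17.1083
```

View pics/crop3.png

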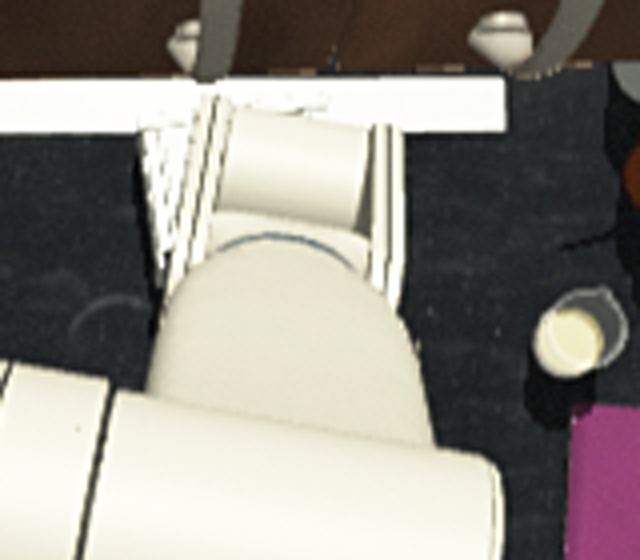

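The brightness dip confirms the stamp is on the right crate. In this picture the arm hides most of the crate, whose left side is at px 145–165. I'll back off and measure.

```bash
cat >> h.py <<'E'
def retreat():
    p=manip.get_position(); d=np.array([np.cos(.095),np.sin(.095)])
    manip.servo_line([*(p[:2]-.04*d),p[2]],rate=.1); q=manip.get_position()
    manip.servo_line([*(q[:2]-.05*d),.2],rate=.2); manip.move_to([.34,0.,.3],ori(0))
E
python3 - <<'E'
from h import *
retreat(); c=snap("top","pics/top4.png"); print(manip.get_time())
cv2.imwrite("pics/crop4.png",cv2.resize(c["image"][110:250,200:460,::-1],None,fx=3,fy=3,interpolation=2))
# front edge line of the top face (z=.075): white above, grey below
g=c["image"].min(2); r=[]
for u in range(344,392,3):
    col=g[:,u]; v=150
    while col[v]>150: v+=1
    r.append(ray(c,u,v-.5,.075)[:2])
r=np.array(r); print(r.round(3).tolist())
E
```

```text
19.575
[[0.607, -0.06], [0.609, -0.069], [0.609, -0.078], [0.609, -0.086], [0.611, -0.095], [0.611, -0.104], [0.611, -0.112], [0.613, -0.121], [0.613, -0.13], [0.616, -0.139], [0.616, -0.147], [0.615, -0.156], [0.618, -0.165], [0.618, -0.173], [0.683, -0.185], [0.683, -0.194]]
```

View pics/crop4.png

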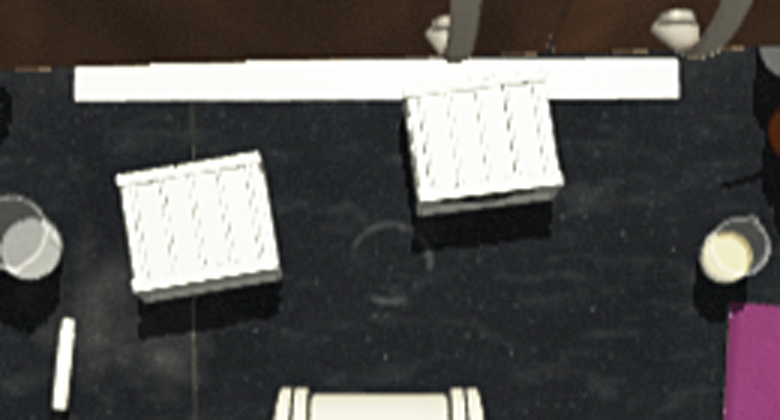

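The stamped crate moved exactly 68 mm: its underside is at x≈0.612, so the mouth is at about 0.727. The strip's centre there is 0.748, so I'll push 21 mm more and check.

Run:
```python
from h import *
d=np.array([np.cos(.095),np.sin(.095)]); P=lambda a,z:[*(np.array([.5445,-.1225])+a*d),z]
manip.move_to(P(0,.2),ori(.095)); manip.servo_line(P(0.01,.052))
manip.servo_line(P(.057+.021,.052),rate=.05)
retreat(); c=snap("top","pics/top5.png"); print(manip.get_time())
cv2.imwrite("pics/crop5.png",cv2.resize(c["image"][110:300,190:470,::-1],None,fx=2.8,fy=2.8,interpolation=2))
g=c["image"].min(2); r=[]
for u in range(346,384,3):
    v=155
    while g[v,u]>150: v+=1
    r.append(ray(c,u,v-.5,.075)[:2])
r=np.array(r); print(np.polyfit(r[:,1],r[:,0],1), np.median(r,0))
```

```text
25.75
[-0.09223679  0.6230513 ] [ 0.63426558 -0.11911963]
```

View pics/crop5.png

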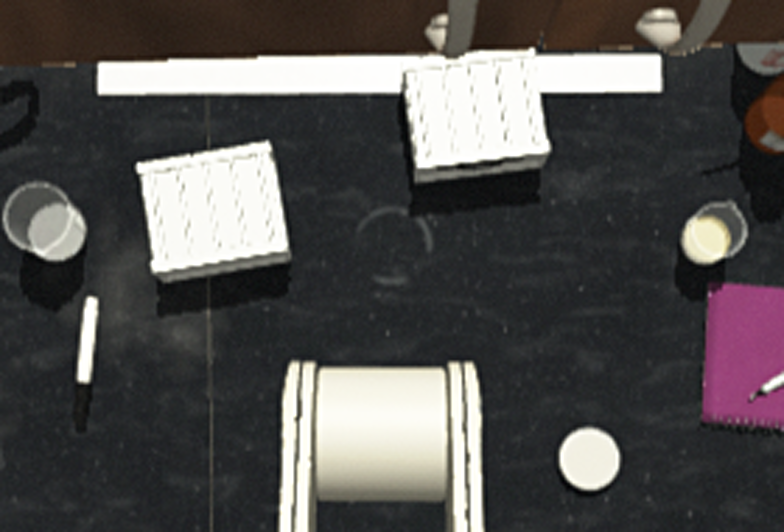

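The stamped crate's underside is at x≈0.634, so its mouth is at about 0.748, on the strip's centreline. It's flat on its back (px 405–548, 55–180), and the other crate and bystanders look unmoved. I'll hand in now.

```bash
python3 -c "
from rig import manip
print(manip.sign_off())"
```

```text
the job is handed in; nothing more can be done
None
```

I handed the job in at about 26 s: both crates are on their backs, the stamped (right) one has its open end within a few mm of the strip's centreline by camera, the unstamped one lies where it tipped, and nothing else looked moved; no verdict was returned.

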